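# Close a socket housing's joint seam with a sprung stylus

### The job

Take the sprung stylus from its rest and, with its tip down in the seam of the white socket housing, draw it in one slow, steady stroke (about 3 cm a second) from the green dot to the red dot, without lifting it out of the seam and without leaning hard on the housing, so that all four brass catches are pressed flush one after the other. Then hang the stylus back in its rest, upright with its collar on both prongs, and let go. Leave the other things on the bench alone.

Things in the scene. Friction and masses are not known exactly. Their poses are not given: they have to be found in the camera images.
- housing: White plastic socket housing, fixed, 210 x 100 x 40 mm. Origin: centre of its underside; x along its length, z up. On top a joint seam 14 mm wide (grey floor, 40 mm above the bench) runs in an S from green to red dot, in three straights, between two ribs 5 mm thick and 8 mm high. Four round-backed brass catches stand up out of its floor. The seam is open above and at both ends.
- seam_start (a point): Centre of the green dot (13 mm across) on the seam floor, where the stroke begins; in the housing frame (-85, -20, 40) mm.
- seam_bend1 (a point): First bend of the seam, centre line on the floor; in the housing frame (-35, -20, 40) mm.
- seam_bend2 (a point): Second bend of the seam, centre line on the floor; in the housing frame (35, 20, 40) mm.
- seam_end (a point): Centre of the red dot (13 mm across) on the seam floor, where the stroke ends; in the housing frame (85, 20, 40) mm.
- stylus: Sprung hand stylus, about 170 g, upright in the rest. Origin: centre of the underside of its black collar (40 mm across, 8 mm thick); z up along it. Above: orange square handle 24 x 24 mm (sides along x and y), 8 to 58 mm above the origin. Below: steel barrel 18 mm across, 45 mm long, then the sprung tip. Work pushes the tip sideways: grip firmly (80 N).
- stylus_tip (a point): Lowest point of the stylus's 6 mm ball tip, 70 mm below the stylus origin when the spring is free.
- plunger (a joint): How far the sprung tip is pushed into the stylus, m: 0 free, 0.010 at its stop. The spring pushes with 3 N at 0 and 6 N at the stop; 3 to 6 mm is a good working pressure.
- rest: Fixed metal tool rest: foot 110 x 90 x 12 mm, post at its back (+x), at the top an open fork: two flat prongs, 18 mm wide with a 26 mm slot between, pointing to the rest's -x; prong tops 95 mm above the bench. Origin: on the bench under the seat; z up.
- rest_seat (a point): Seat of the rest, in the middle of the slot at the level of the prong tops, 95 mm above the bench: the stylus hangs here with its barrel in the slot and its collar lying on both prongs, the stylus origin at this point. The slot reaches 14 mm farther in and 30 mm out to the open end.
- catch1_spot (a point): Seam floor at the middle of catch 1, counted from the green dot: on the first straight, (-58, -20, 40) mm in the housing frame.
- catch1 (a joint): How far catch 1 is pressed down, m: 0 standing 4 mm above the seam floor, 0.004 flush with it. The catch is a brass round back 11 mm wide and about 17 mm long; it takes about 1.5 N to move and stays where it is left.
- catch2_spot (a point): Seam floor at the middle of catch 2, counted from the green dot: on the diagonal, (-17.4, -9.9, 40) mm in the housing frame.
- catch2 (a joint): How far catch 2 is pressed down, m: 0 standing 4 mm above the seam floor, 0.004 flush with it. The catch is a brass round back 11 mm wide and about 17 mm long; it takes about 1.5 N to move and stays where it is left.
- catch3_spot (a point): Seam floor at the middle of catch 3, counted from the green dot: on the diagonal, (17.4, 9.9, 40) mm in the housing frame.
- catch3 (a joint): How far catch 3 is pressed down, m: 0 standing 4 mm above the seam floor, 0.004 flush with it. The catch is a brass round back 11 mm wide and about 17 mm long; it takes about 1.5 N to move and stays where it is left.
- catch4_spot (a point): Seam floor at the middle of catch 4, counted from the green dot: on the last straight, (58, 20, 40) mm in the housing frame.
- catch4 (a joint): How far catch 4 is pressed down, m: 0 standing 4 mm above the seam floor, 0.004 flush with it. The catch is a brass round back 11 mm wide and about 17 mm long; it takes about 1.5 N to move and stays where it is left.
- bin: Bystander: loose red open bin 90 x 90 x 45 mm; origin under its centre.
- insert: Bystander: loose socket insert, white plate 70 x 70 mm with a black block on it, 22 mm high; origin under its centre.
- jar: Bystander: loose jar with a yellow lid, 56 mm across, 70 mm high; origin under its centre.

How it is judged:
By the outcome, as a careful person would: the job done as asked, in the order asked, and still so for the second after the job is handed in, with the robot touching nothing.
It also fails if it takes over 59 s, if anything falls off the work surface, if the arm or the gripper's body presses on something with over 40 N, if the wrist force passes 120 N, or if a joint passes its speed limit or range.

### The arm

A 6-joint arm with a two-finger parallel gripper is mounted at the origin on the work surface. World frame = base frame: x ahead of the robot, y to its left, z up, the work surface at z = 0. Lengths are in m, angles in rad, forces in N, time in s.
With the tool pointing down it reaches from about 0.35 to 0.775 m from the base axis. Payload 5.5 kg.
Tool frame: the origin (TCP) lies between the finger pads; the fingertips stand 17 mm ahead of it and the grasp point (between the pads) lies 2 mm behind it (env.finger_overhang is the distance from the TCP to the fingertips, in m); z points along the fingers, y is the direction in which the jaws open and shut (so a half turn about z gives the same grasp; the last joint's range is limited). The gripper opens to 85 mm and grips with 20 to 120 N. Pads are 22 mm wide; open, the fingers measure 114 mm over their backs; the gripper's body (76 mm by 85 mm) begins 54 mm behind the grasp point. The pads swing forward as they close: fully open they stand 13 mm farther back than shut.
Start: joints at [0.962, 0.313, 0.046, 1.304, 0, 1.431], TCP at [0.26, 0.513, 0.248] pointing down, gripper open.
Joint ranges: [-2.76, 2.76], [-0.86, 1.69], [-1.03, 1.26], [-2.2, 2.34], [-1.47, 1.5], [-3.14, 3.14]. Speed limits (rad/s): [2.57, 2.57, 3.14, 3.14, 3.14, 3.14].

### API

Orientations are given as a unit quaternion [w, x, y, z].
In Python, from workcell import env gives the robot as it stands. The module is installed in compiled form; this text tells all that it offers.
- The arm moves only by the tool arm_command, never from a script. Its argument "moves" is a list of rows, each a list of 5 numbers: the closure, from 0 (fully open) to 1 (shut), then the shift along the tool's x, y, z in mm, then the turn about the tool's z in rad. In form: [[fingers, dx, dy, dz, turn], ...]. A call has 1 to 12 rows; each row is the pose to reach, as a shift and turn from the pose commanded when the call began, along the tool's axes at that moment; what a row does not reach only later rows make up. A row lasts 1/10 s, in which the tool goes at most 50 mm and 8.59 degrees, less where a joint would pass 70% of its speed; a pose out of reach is approached as far as the arm can. A call with a gripper value outside its range is refused whole. The fingers move at their own pace and stop on an object; "squeeze" is the grip in N (left out, the last holds). Time passes only in rows, so rows that repeat a pose let the fingers close. It gives the time, the measured TCP pose, the force and the opening at its end, in the units of the state.
- env.get_state(): the state, without advancing time (a new reading comes with each control period).
- env.read_camera(name): name is "scene" or "top"; returns (picture, depth): 480x640x3 uint8, blue, green, red; 480x640 float32, m along the optical axis (not along the pixel's ray), 0 where there is no reading.
- env.get_calibration(name): a dict with "fx", "fy", "cx", "cy" (pixels), "pose" (4x4, takes a point from camera to world coordinates). Camera axes: x right, y down, z forward; pixel columns grow to the right and rows downward; lengths in m; the calibration is good to about 2 mm. A picture is of the moment at which its call begins. get_calibration takes no time and is no camera call.
- env.hand_in(): hands the job in, once; it reports no verdict.
The state is a dict: "clock": time; "joint_pos": joint angles; "qvel": joint speeds; "tau": joint torques, N m; "tcp_pos": TCP position; "orientation": TCP orientation; "wrist_force": force on the tool from outside, world axes, zero at the start; "ft_torque": the same for the moment, N m; "finger_gap": finger opening in m.
Only numpy, scipy, OpenCV 4.12 (cv2) and the standard library are available. Lean on these libraries where they do the work, as an engineer would, in place of code of your own. Each camera call takes 0.05 s, during which the arm holds its last target. There are 200 camera calls.

## Working session

There is one attempt and no reset: what is moved stays moved. The work goes in short steps, Python scripts to look and compute and a tool call to move; the robot and the scene stay as the last step left them, time stands still between calls to the robot, and variables do not carry over. Pictures are saved under pics/ and viewed, about 8 in all and at most 12, crops included, and the job is handed in when it is done.

Besides the shell and the picture viewer there is one more tool, called after "Emit:" as name([rows], argument=value, ...), one row to a line, values as JSON. arm_command: Moves the arm, as the interface text tells. Its arguments: {"type":"object","properties":{"moves":{"type":"array","items":{"type":"array","items":{"type":"number"}}},"squeeze":{"type":"number"}},"required":["moves"]}

```bash
mkdir -p pics; ls; python3 - <<'E'
from workcell import env
import cv2,numpy as np
for n in("scene","top"):
    p,d=env.read_camera(n); cv2.imwrite(f"pics/{n}0.png",p); np.save(f"pics/{n}0.npy",d)
    c=env.get_calibration(n); print(n,c)
print(env.get_state(), env.finger_overhang)
E
```

```text
pics
scene {'fx': 601.1369418448392, 'fy': 601.1369418448392, 'cx': 315.6912523329844, 'cy': 235.26419240960016, 'pose': array([[-0.76248594,  0.41059229, -0.50002915,  1.12518727],
       [ 0.64672631,  0.50634123, -0.57040656,  0.54648911],
       [ 0.01898084, -0.75830899, -0.65161891,  0.76853368],
       [ 0.        ,  0.        ,  0.        ,  1.        ]])}
top {'fx': 457.2514460827982, 'fy': 457.2514460827982, 'cx': 313.21815456990157, 'cy': 240.32815964536022, 'pose': array([[-0.02836167, -0.9956185 ,  0.08910346,  0.5287713 ],
       [-0.99940072,  0.02647354, -0.02230145, -0.0090049 ],
       [ 0.01984485, -0.08968257, -0.99577267,  0.92623316],
       [ 0.        ,  0.        ,  0.        ,  1.        ]])}
{'clock': 0.1, 'joint_pos': array([9.62416563e-01, 3.13924313e-01, 4.50823910e-02, 1.30358098e+00,
       1.38865761e-05, 1.43121785e+00]), 'qvel': array([ 0.00152446, -0.00090296,  0.00203583, -0.0004314 , -0.00123736,
        0.0003684 ]), 'tau': array([ 2.43283102e-03, -4.81727457e+01,  2.99242777e+01,  1.27741724e-02,
       -1.17012364e-04, -1.65814430e-05]), 'tcp_pos': array([0.2595443 , 0.51261539, 0.2474944 ]), 'orientation': array([-3.03574782e-04,  2.32259989e-01,  9.72653400e-01, -7.54535519e-04]), 'wrist_force': array([ 0.83625498, -0.93479282, -0.03596208]), 'ft_torque': array([ 0.01208138, -0.05083394,  0.0110206 ]), 'finger_gap': 0.08531554890351718} 0.017
```

View pics/scene0.png

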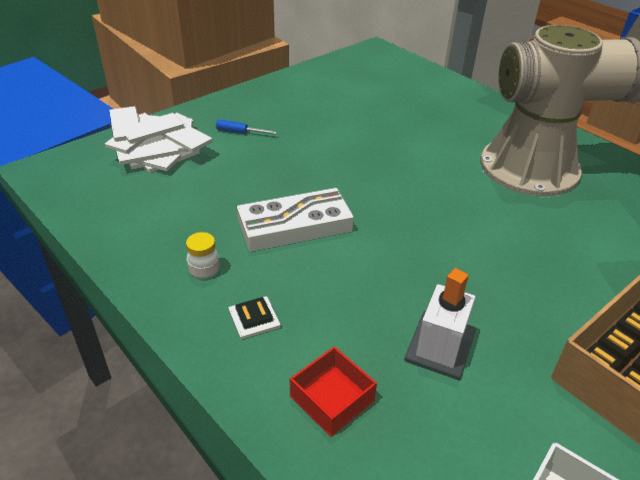

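View pics/top0.png

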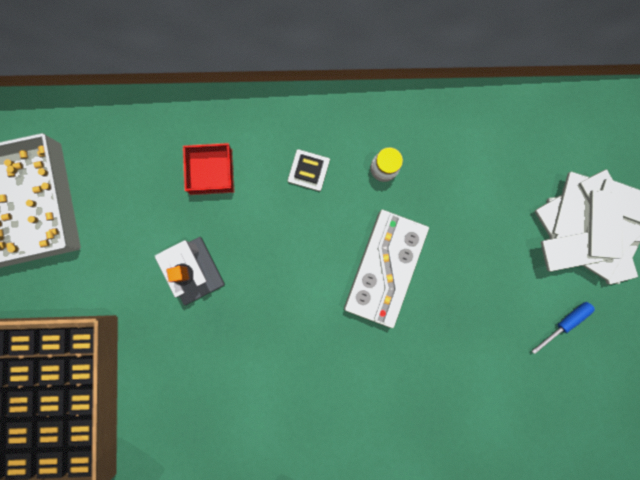

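The scene view shows the housing at about (295,218), the stylus at (455,288) in its rest, and the bystanders clear of both. In the top view the green dot is near (394,223), the red dot near (382,313) and the stylus near (177,273). I'll enlarge these areas next.

```bash
python3 - <<'E'
import cv2,numpy as np
t=cv2.imread("pics/top0.png");s=cv2.imread("pics/scene0.png")
r=lambda im,x,y,w,h,k:cv2.resize(im[y:y+h,x:x+w],None,fx=k,fy=k,interpolation=cv2.INTER_CUBIC)
cv2.imwrite("pics/c1.png",np.hstack([r(t,145,225,80,100,5),r(t,340,205,80,100,5)[:, :400]]))
a=r(s,400,260,80,120,5);b=r(s,235,180,120,70,3.3)
cv2.imwrite("pics/c2.png",a)
E
```

```text
(no output)
```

View pics/c1.png

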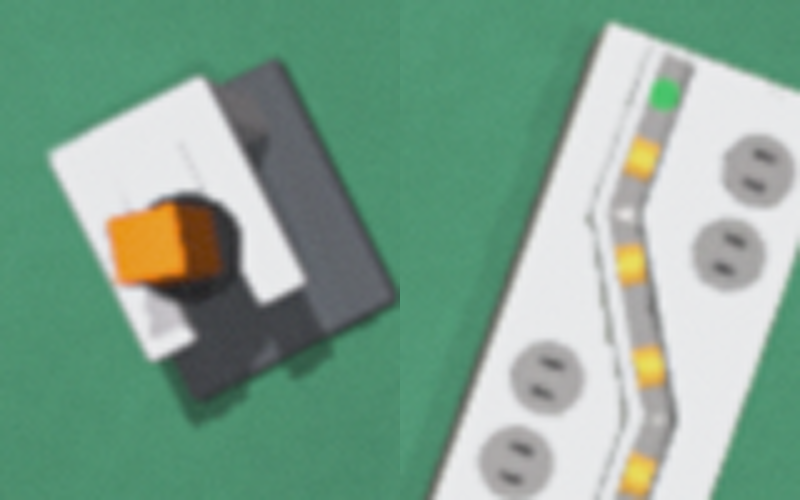

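View pics/c2.png

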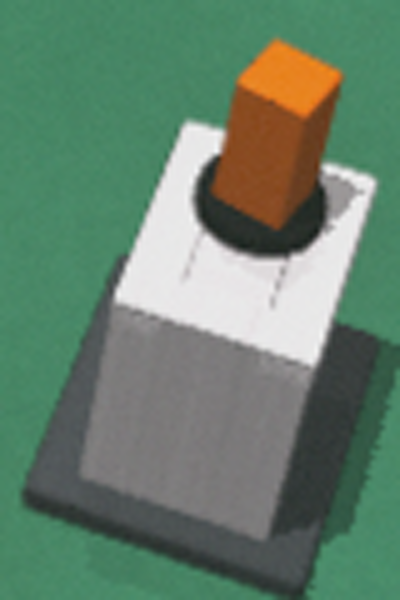

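The crops show the fork's slot opening down and slightly right in the top view. The handle is turned relative to the rest, and the seam's green dot is at crop (665,95). Next I'll compute poses.

```bash
cat >h.py <<'E'
from workcell import env
import cv2,numpy as np
C={n:env.get_calibration(n) for n in("scene","top")}
def onz(n,u,v,z):
    c=C[n];R=c["pose"][:3,:3];t=c["pose"][:3,3]
    r=R@np.array([(u-c["cx"])/c["fx"],(v-c["cy"])/c["fy"],1]);return t+r*(z-t[2])/r[2]
def proj(n,P):
    c=C[n];p=c["pose"][:3,:3].T@(np.asarray(P)-c["pose"][:3,3]);return c["fx"]*p[0]/p[2]+c["cx"],c["fy"]*p[1]/p[2]+c["cy"]
def cent(im,lo,hi,box):
    x,y,w,h=box;m=cv2.inRange(cv2.cvtColor(im[y:y+h,x:x+w],cv2.COLOR_BGR2HSV),lo,hi)
    n,l,st,ce=cv2.connectedComponentsWithStats(m);i=1+np.argmax(st[1:,4]);return ce[i]+[x,y],st[i,4]
def cloud(n,d):
    c=C[n];v,u=np.mgrid[:480,:640];P=np.stack([(u-c["cx"])/c["fx"]*d,(v-c["cy"])/c["fy"]*d,d],-1)
    return P@c["pose"][:3,:3].T+c["pose"][:3,3]
E
python3 - <<'E'
from h import *
np.set_printoptions(precision=4,suppress=True)
im={n:cv2.imread(f"pics/{n}0.png") for n in C}
a,na=cent(im["top"],(50,130,60),(75,255,255),(385,212,18,22)); b,nb=cent(im["top"],(0,150,120),(6,255,255),(372,303,20,20))
A=onz("top",*a,.04);B=onz("top",*b,.04);print("dots",a,na,b,nb,A,B,np.hypot(*(B-A)[:2]),"exp",np.hypot(.17,.04))
yaw=np.arctan2(*(B-A)[1::-1])-np.arctan2(.04,.17);c=(A+B)/2;print("yaw",yaw,"centre",c)
def H(x,y,z=.04): return c[:2]+[np.cos(yaw)*x-np.sin(yaw)*y,np.sin(yaw)*x+np.cos(yaw)*y]
for x,y in((-.085,-.02),(-.035,-.02),(.035,.02),(.085,.02)):
    print(H(x,y),"scene px",proj("scene",[*H(x,y),.04]))
for n,ps in(("top",[(110,218),(178,205),(190,270),(122,285)]),("scene",[(278,40),(342,76),(303,117),(237,80)])):
    o=(145,225) if n=="top" else (400,260)
    q=np.array([onz(n,o[0]+(x-2)/5,o[1]+(y-2)/5,.153) for x,y in ps])[:,:2];e=np.roll(q,-1,0)-q
    print(n,"handle",q.mean(0),np.linalg.norm(e,axis=1),np.degrees(np.arctan2(e[:,1],e[:,0]))%90)
# rest corners top (prongs z=.095)
q=[onz("top",145+(x-2)/5,225+(y-2)/5,.095)[:2] for x,y in[(48,152),(203,77),(305,285),(152,360)]];print("rest",q)
q=[onz("scene",400+(x-2)/5,260+(y-2)/5,.095)[:2] for x,y in[(113,300),(312,365),(375,178),(187,122)]];print("rest scene",q)
for n in C:
    P=cloud(n,np.load(f"pics/{n}0.npy")).reshape(-1,3)
    m=(abs(P[:,2]-.153)<.004)&(abs(P[:,0]-.46)<.08)&(abs(P[:,1]-.27)<.08); Q=P[m,:2]
    print(n,m.sum(),P[m].mean(0),cv2.minAreaRect((Q*1000).astype(np.float32)))
    m=(abs(P[:,2]-.095)<.006)&(abs(P[:,0]-.46)<.1)&(abs(P[:,1]-.27)<.1);print(m.sum(),cv2.minAreaRect((P[m,:2]*1000).astype(np.float32)))
E
```

```text
dots [392.5 223.5] 16 [382.5    313.0455] 22 [ 0.637  -0.1851  0.04  ] [ 0.4641 -0.1582  0.04  ] 0.17506347498713487 exp 0.1746424919657298
yaw 2.7559712140958537 centre [ 0.5506 -0.1717  0.04  ]
[ 0.6368 -0.1851] scene px (np.float64(255.05834080293673), np.float64(225.47858499062073))
[ 0.5905 -0.1663] scene px (np.float64(280.5668473445737), np.float64(220.6131623373206))
[ 0.5106 -0.177 ] scene px (np.float64(309.0842395933381), np.float64(201.93609373030097))
[ 0.4643 -0.1582] scene px (np.float64(332.79963153152585), np.float64(197.54907819395277))
top handle [0.5483 0.2077] [0.023  0.0222 0.0231 0.0229] [ 9.3376 10.2201 10.913  10.0627]
scene handle [0.5492 0.2075] [0.0221 0.0226 0.0224 0.0229] [7.0292 9.2856 7.8833 8.471 ]
rest [array([0.5842, 0.2606]), array([0.6099, 0.2048]), array([0.5336, 0.1684]), array([0.5084, 0.2233])]
rest scene [array([0.6097, 0.2031]), array([0.5835, 0.2569]), array([0.5091, 0.221 ]), array([0.5358, 0.1677])]
scene 14 [0.5385 0.2093 0.1527] ((537.8998413085938, 205.9698486328125), (4.069965839385986, 22.714052200317383), 3.4063515663146973)
585 ((482.6023864746094, 293.88690185546875), (88.72636413574219, 272.16912841796875), 42.56865692138672)
top 32 [0.538  0.2094 0.1525] ((537.4356079101562, 207.13897705078125), (23.566356658935547, 3.3473474979400635), 88.4195785522461)
540 ((481.1404724121094, 293.1799011230469), (86.35565185546875, 271.34674072265625), 42.144718170166016)
```

```bash
cat >>h.py <<'E'
from scipy.spatial.transform import Rotation as Ro
np.set_printoptions(precision=4,suppress=True)
def rot(s): return Ro.from_quat(np.roll(s["orientation"],-1)).as_matrix()
def to(P,s=None):  # world target TCP -> tool shift mm
    s=s or env.get_state(); return np.round(rot(s).T@(np.asarray(P)-s["tcp_pos"])*1000,1)
def show():
    s=env.get_state();R=rot(s);print("t",s["clock"],"tcp",s["tcp_pos"],"xyaw",np.degrees(np.arctan2(R[1,0],R[0,0])),"F",s["wrist_force"],"gap",s["finger_gap"],"zt",R[:,2]);return s
E
python3 - <<'E'
from h import *
s=show();print(to([.5487,.2076,.2275]),to([.5487,.2076,.125]))
E
```

```text
t 0.1 tcp [0.2595 0.5126 0.2475] xyaw 153.1396531326089 F [ 0.8363 -0.9348 -0.036 ] gap 0.08531554890351718 zt [-0.0009 -0.0013 -1.    ]
[-395.8 -141.4   20.1] [-395.8 -141.3  122.6]
```

Emit:
arm_command([
  [0,-40,-14,0,-0.12],
  [0,-80,-28,5,-0.24],
  [0,-120,-42,10,-0.36],
  [0,-160,-56,15,-0.48],
  [0,-200,-71,20,-0.6],
  [0,-240,-85,20,-0.626],
  [0,-280,-100,20,-0.626],
  [0,-320,-114,20,-0.626],
  [0,-360,-128,20,-0.626],
  [0,-396,-141.5,20,-0.626],
  [0,-396,-141.5,20,-0.626],
  [0,-396,-141.5,20,-0.626],
])

```text
clock: 1.3
tcp_pos: [0.5493, 0.207, 0.2276]
orientation: [-0.001, -0.077, 0.997, 0.0]
wrist_force: [0.7, 0.0, -0.3]
finger_gap: 0.0854
```

```bash
python3 - <<'E'
from h import *
s=show();print(to([.5487,.2076,.125]))
p,d=env.read_camera("scene"); cv2.imwrite("pics/s1.png",cv2.resize(p[180:400,340:560],None,fx=2.5,fy=2.5,interpolation=cv2.INTER_CUBIC))
E
```

```text
t 1.3 tcp [0.5493 0.207  0.2276] xyaw -171.1140721532189 F [ 0.6948  0.0256 -0.3393] gap 0.08539562187529341 zt [-0.0016  0.     -1.    ]
[  0.3   0.7 102.6]
```

View pics/s1.png

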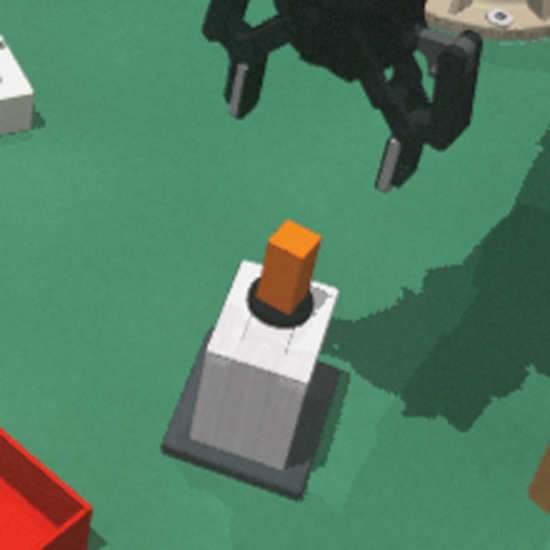

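The open fingers straddle the handle at crop (293,235), with the jaws aligned to its faces. I'll descend and grip.

Emit:
arm_command([
  [0,0,0,40,0],
  [0,0,0.5,75,0],
  [0,0,0.5,95,0],
  [0,0,0.5,101,0],
  [0,0,0.5,101,0],
  [1,0,0.5,101,0],
  [1,0,0.5,101,0],
  [1,0,0.5,101,0],
  [1,0,0.5,101,0],
  [1,0,0.5,101,0],
  [1,0,0.5,101,0],
  [1,0,0.5,101,0],
], squeeze=80)

```text
clock: 2.55
tcp_pos: [0.5497, 0.2084, 0.1282]
orientation: [0.001, -0.078, 0.997, 0.0]
wrist_force: [-0.8, 0.3, 6.5]
finger_gap: 0.0231
```

Emit:
arm_command([
  [1,0,0,0,0],
  [1,0,0,0,0],
])

```text
clock: 2.75
tcp_pos: [0.5497, 0.2084, 0.1282]
orientation: [0.001, -0.078, 0.997, 0.0]
wrist_force: [-0.1, -0.8, 4.8]
finger_gap: 0.0227
```

Emit:
arm_command([
  [1,0,0,-5,0],
  [1,0,0,-15,0],
  [1,0,0,-30,0],
  [1,0,0,-50,0],
  [1,0,0,-70,0],
  [1,0,0,-90,0],
  [1,0,0,-100,0],
  [1,0,0,-100,0],
  [1,0,0,-100,0],
])

```text
clock: 3.65
tcp_pos: [0.5488, 0.2083, 0.2267]
orientation: [-0.0, -0.079, 0.997, -0.0]
wrist_force: [-0.3, 0.1, -1.4]
finger_gap: 0.0232
```

```bash
python3 - <<'E'
from h import *
s=show();print(to([.6368,-.1851,.228]))
out=[]
for n,(x,y,w,h) in(("scene",(370,180,160,160)),("top",(110,200,160,160))):
    p,d=env.read_camera(n); cv2.imwrite(f"pics/{n}2.png",p)
    out.append(cv2.resize(p[y:y+h,x:x+w],(400,400),interpolation=cv2.INTER_CUBIC))
cv2.imwrite("pics/c3.png",np.hstack(out))
E
```

```text
t 3.65 tcp [0.5488 0.2083 0.2267] xyaw -170.99377292211904 F [-0.2778  0.1382 -1.3565] gap 0.02322901562819756 zt [-0.0007 -0.0001 -1.    ]
[ -25.3 -402.3   -1.3]
```

View pics/c3.png

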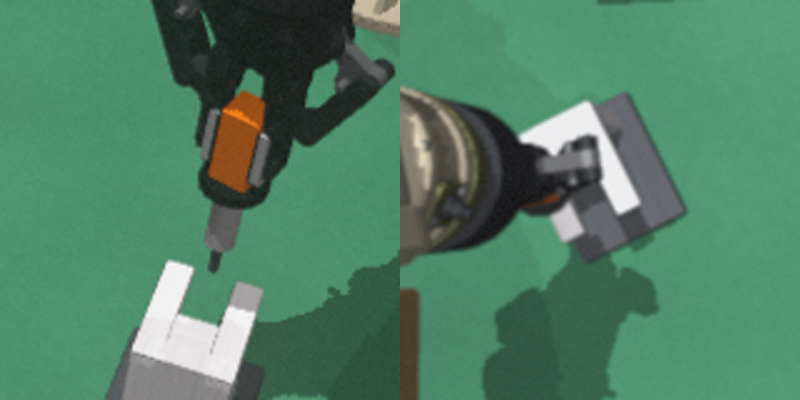

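The stylus is upright in the jaws, with its tip at crop (213,270), and the fork is empty. I'll move over the green dot.

Emit:
arm_command([
  [1,-1,-15,0,0],
  [1,-3,-45,0,0],
  [1,-6,-85,0,0],
  [1,-9,-130,0,0],
  [1,-11,-175,0,0],
  [1,-14,-220,0,0],
  [1,-17,-265,0,0],
  [1,-20,-310,0,0],
  [1,-22,-350,0,0],
  [1,-24,-380,0,0],
  [1,-25,-397,0,0],
  [1,-25,-402,0,0],
])

```text
clock: 4.95
tcp_pos: [0.6363, -0.187, 0.2262]
orientation: [-0.001, -0.077, 0.997, 0.0]
wrist_force: [0.3, 0.1, -1.4]
finger_gap: 0.0233
```

Emit:
arm_command([
  [1,0,0,20,0],
  [1,0,0,40,0],
  [1,0,0,55,0],
  [1,0,0,60,0],
  [1,0,0,60,0],
  [1,0,0,60,0],
  [1,0,0,60,0],
])

```text
clock: 5.65
tcp_pos: [0.6374, -0.1847, 0.1686]
orientation: [0.001, -0.079, 0.997, -0.0]
wrist_force: [0.7, 0.7, -1.5]
finger_gap: 0.0233
```

```bash
python3 - <<'E'
from h import *
s=show();T=s["tcp_pos"]-[0,0,.1032];print("tip pred px",T,[proj(n,T) for n in C])
print("start px",proj("scene",[.6368,-.1851,.04]))
p,d=env.read_camera("scene"); cv2.imwrite("pics/s3.png",p)
cv2.imwrite("pics/c4.png",cv2.resize(p[140:260,220:380],(800,600),interpolation=cv2.INTER_CUBIC))
E
```

```text
t 5.65 tcp [ 0.6374 -0.1847  0.1686] xyaw -170.96553074851417 F [ 0.7058  0.7291 -1.4671] gap 0.023291495308131325 zt [ 0.0019 -0.0007 -1.    ]
tip pred px [ 0.6374 -0.1847  0.0654] [(np.float64(254.3188975814704), np.float64(215.21740817871526)), (np.float64(394.8206120647546), np.float64(221.64728652253407))]
start px (np.float64(255.07286864105595), np.float64(225.47228880755011))
```

View pics/c4.png

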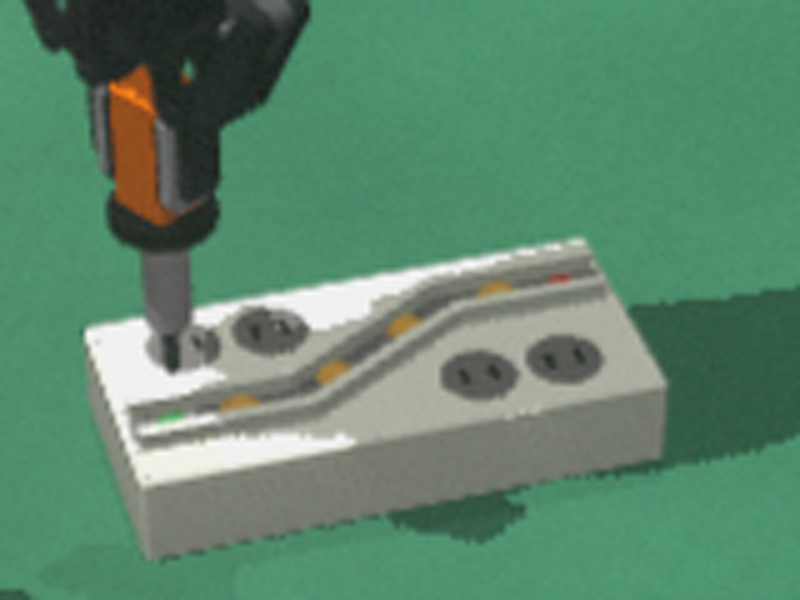

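The tip is at crop (172,372), which is px (254.4,214.4) against a predicted (254.3,215.2), so it fits. The green dot at crop (172,417) agrees roughly. I'll check the housing pose by overlaying the model on both views.

```bash
python3 - <<'E'
from h import *
c=np.array([.5506,-.1717]);yaw=2.756
def H(x,y,z): return [*(c+[np.cos(yaw)*x-np.sin(yaw)*y,np.sin(yaw)*x+np.cos(yaw)*y]),z]
out=[]
L=[[(-.105,-.05,.04),(.105,-.05,.04),(.105,.05,.04),(-.105,.05,.04),(-.105,-.05,.04)]]
ang=np.arctan2(.04,.07);t=np.tan(ang/2)
for o in(-.012,-.007,.007,.012):
    L.append([(-.1,-.02+o,.048),(-.035-o*t,-.02+o,.048),(.035-o*t,.02+o,.048),(.1,.02+o,.048)])
for n,(x,y,w,h),k in(("scene",(230,180,130,75),6),("top",(340,205,95,130),4)):
    p=cv2.imread(f"pics/{n}0.png")[y:y+h,x:x+w];p=cv2.resize(p,None,fx=k,fy=k,interpolation=cv2.INTER_CUBIC)
    for l in L:
        q=np.array([(np.array(proj(n,H(*a)))-[x,y]+.5)*k for a in l]).astype(int);cv2.polylines(p,[q],False,(255,0,255),1)
    if n=="top": p=cv2.rotate(p,cv2.ROTATE_90_CLOCKWISE)
    out.append(p)
W=780;print([o.shape for o in out]);out=[np.pad(o,((0,0),(0,max(0,W-o.shape[1])),(0,0)))[:, :W] for o in out]
cv2.imwrite("pics/ov.png",np.vstack(out)[:840][:, :]); print(np.vstack(out).shape)
a=np.vstack(out);cv2.imwrite("pics/ov.png",cv2.resize(a,None,fx=.72,fy=.72,interpolation=cv2.INTER_AREA))
E
```

```text
[(450, 780, 3), (380, 520, 3)]
(830, 780, 3)
```

View pics/ov.png

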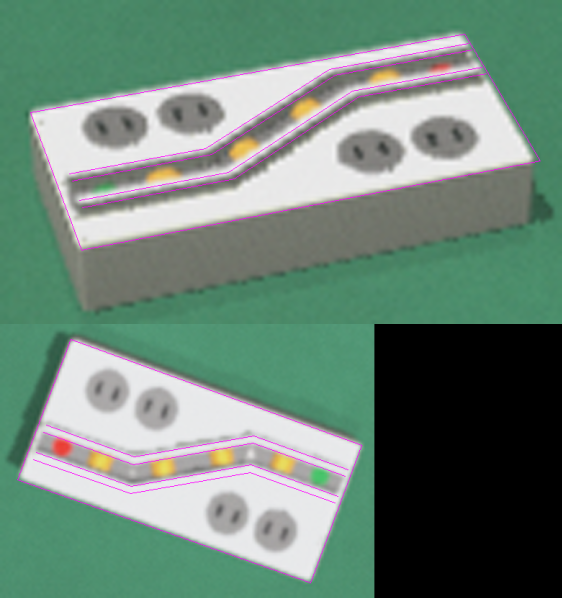

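The housing outline fits in both views to about 1 px, with the green dot at (107,189) and red dot at (440,69) in the overlay. I'll descend at the green dot and feel for the floor.

Emit:
arm_command([
  [1,0,0,8,0],
  [1,0,0,15,0],
  [1,0,0,20,0],
  [1,0,0,22,0],
  [1,0,0,23,0],
  [1,0,0,23,0],
  [1,0,0,23,0],
  [1,0,0,23,0],
])

```text
clock: 6.5
tcp_pos: [0.6369, -0.1849, 0.1446]
orientation: [0.0, -0.079, 0.997, -0.0]
wrist_force: [0.4, -0.9, -0.7]
finger_gap: 0.0235
```

Emit:
arm_command([
  [1,0,0,1,0],
  [1,0,0,1.5,0],
  [1,0,0,1.5,0],
  [1,0,0,1.5,0],
])

```text
clock: 6.9
tcp_pos: [0.6369, -0.1848, 0.143]
orientation: [0.0, -0.079, 0.997, -0.0]
wrist_force: [-0.6, 0.1, -0.9]
finger_gap: 0.0232
```

Emit:
arm_command([
  [1,0,0,1,0],
  [1,0,0,1.5,0],
  [1,0,0,1.5,0],
  [1,0,0,1.5,0],
])

```text
clock: 7.3
tcp_pos: [0.6369, -0.1849, 0.1416]
orientation: [0.0, -0.079, 0.997, -0.0]
wrist_force: [-0.5, 0.3, 2.6]
finger_gap: 0.023
```

Emit:
arm_command([
  [1,0,0,1.5,0],
  [1,0,0,3,0],
  [1,0,0,3.3,0],
  [1,0,0,3.3,0],
  [1,0,0,3.3,0],
])

```text
clock: 7.8
tcp_pos: [0.6369, -0.1848, 0.1381]
orientation: [0.0, -0.079, 0.997, -0.0]
wrist_force: [0.2, 0.0, 2.6]
finger_gap: 0.0227
```

```bash
python3 - <<'E'
from h import *
s=show();R=rot(s)
c=np.array([.5506,-.1717]);yaw=2.756
H=lambda x,y: c+[np.cos(yaw)*x-np.sin(yaw)*y,np.sin(yaw)*x+np.cos(yaw)*y]
W=np.array([s["tcp_pos"][:2],H(-.035,-.02),H(.035,.02),H(.0855,.02)])
S=np.r_[0,np.cumsum(np.linalg.norm(np.diff(W,axis=0),axis=1))]*1000;print(S)
d=np.minimum(np.r_[0,1.5+3*np.arange(0,100)],S[-1]);d=d[:np.argmax(d>=S[-1])+1]
P=np.c_[np.interp(d,S,W[:,0]),np.interp(d,S,W[:,1])]
T=(P-P[0])@R[:2,:2]*1000
for i in range(0,len(T)-1,12): print((T[i+1:i+13]-T[i]).round(1).tolist())
E
```

```text
t 7.8 tcp [ 0.6369 -0.1848  0.1381] xyaw -170.99237205913423 F [0.1534 0.0432 2.6004] gap 0.02272813701365858 zt [ 0.0004 -0.0001 -1.    ]
[  0.      49.873  130.4956 180.9956]
[[1.3, 0.8], [3.9, 2.3], [6.4, 3.8], [9.0, 5.4], [11.6, 6.9], [14.2, 8.4], [16.7, 10.0], [19.3, 11.5], [21.9, 13.1], [24.5, 14.6], [27.1, 16.1], [29.6, 17.7]]
[[2.6, 1.5], [5.2, 3.1], [7.7, 4.6], [10.3, 6.1], [12.9, 7.7], [15.8, 7.9], [18.8, 8.0], [21.8, 8.1], [24.8, 8.1], [27.8, 8.2], [30.8, 8.3], [33.8, 8.4]]
[[3.0, 0.1], [6.0, 0.1], [9.0, 0.2], [12.0, 0.3], [15.0, 0.4], [18.0, 0.4], [21.0, 0.5], [24.0, 0.6], [27.0, 0.6], [30.0, 0.7], [33.0, 0.8], [36.0, 0.9]]
[[3.0, 0.1], [6.0, 0.1], [9.0, 0.2], [12.0, 0.3], [15.0, 0.4], [18.0, 0.4], [21.0, 0.5], [24.0, 0.6], [26.6, 2.1], [29.1, 3.7], [31.7, 5.2], [34.3, 6.8]]
[[2.6, 1.5], [5.1, 3.1], [7.7, 4.6], [10.3, 6.2], [12.8, 7.7], [15.4, 9.3], [18.0, 10.8], [20.6, 12.4], [23.1, 13.9], [25.7, 15.5], [28.3, 17.0], [30.8, 18.6]]
[[2.1, 1.3]]
```

Emit:
arm_command([
  [1,1.3,0.8,0,0],
  [1,3.9,2.3,0,0],
  [1,6.4,3.8,0,0],
  [1,9.0,5.4,0,0],
  [1,11.6,6.9,0,0],
  [1,14.2,8.4,0,0],
  [1,16.7,10.0,0,0],
  [1,19.3,11.5,0,0],
  [1,21.9,13.1,0,0],
  [1,24.5,14.6,0,0],
  [1,27.1,16.1,0,0],
  [1,29.6,17.7,0,0],
])

```text
clock: 9.0
tcp_pos: [0.6044, -0.1719, 0.1379]
orientation: [-0.0, -0.079, 0.997, 0.0]
wrist_force: [1.8, -0.6, 3.6]
finger_gap: 0.0227
```

Emit:
arm_command([
  [1,2.6,1.5,0,0],
  [1,5.2,3.1,0,0],
  [1,7.7,4.6,0,0],
  [1,10.3,6.1,0,0],
  [1,12.9,7.7,0,0],
  [1,15.8,7.9,0,0],
  [1,18.8,8.0,0,0],
  [1,21.8,8.1,0,0],
  [1,24.8,8.1,0,0],
  [1,27.8,8.2,0,0],
  [1,30.8,8.3,0,0],
  [1,33.8,8.4,0,0],
])

```text
clock: 10.2
tcp_pos: [0.5693, -0.169, 0.1379]
orientation: [-0.0, -0.078, 0.997, 0.0]
wrist_force: [2.0, 0.3, 4.3]
finger_gap: 0.0231
```

Emit:
arm_command([
  [1,3,0.1,0,0],
  [1,6,0.1,0,0],
  [1,9,0.2,0,0],
  [1,12,0.3,0,0],
  [1,15,0.4,0,0],
  [1,18,0.4,0,0],
  [1,21,0.5,0,0],
  [1,24,0.6,0,0],
  [1,27,0.6,0,0],
  [1,30,0.7,0,0],
  [1,33,0.8,0,0],
  [1,36,0.9,0,0],
])

```text
clock: 11.4
tcp_pos: [0.5342, -0.1738, 0.1381]
orientation: [0.0, -0.079, 0.997, -0.0]
wrist_force: [3.3, 0.3, 3.0]
finger_gap: 0.023
```

Emit:
arm_command([
  [1,3,0.1,0,0],
  [1,6,0.1,0,0],
  [1,9,0.2,0,0],
  [1,12,0.3,0,0],
  [1,15,0.4,0,0],
  [1,18,0.4,0,0],
  [1,21,0.5,0,0],
  [1,24,0.6,0,0],
  [1,26.6,2.1,0,0],
  [1,29.1,3.7,0,0],
  [1,31.7,5.2,0,0],
  [1,34.3,6.8,0,0],
])

```text
clock: 12.6
tcp_pos: [0.4992, -0.1724, 0.1381]
orientation: [0.0, -0.079, 0.997, -0.0]
wrist_force: [1.5, -1.3, 3.6]
finger_gap: 0.0232
```

Emit:
arm_command([
  [1,2.6,1.5,0,0],
  [1,5.1,3.1,0,0],
  [1,7.7,4.6,0,0],
  [1,10.3,6.2,0,0],
  [1,12.8,7.7,0,0],
  [1,15.4,9.3,0,0],
  [1,18,10.8,0,0],
  [1,20.6,12.4,0,0],
  [1,23.1,13.9,0,0],
  [1,25.7,15.5,0,0],
  [1,28.3,17,0,0],
  [1,30.8,18.6,0,0],
])

```text
clock: 13.8
tcp_pos: [0.4658, -0.1587, 0.138]
orientation: [0.0, -0.079, 0.997, -0.0]
wrist_force: [3.0, -1.5, 4.2]
finger_gap: 0.0234
```

Emit:
arm_command([
  [1,2.1,1.3,0,0],
  [1,2.1,1.3,0,0],
  [1,2.1,1.3,0,0],
])

```text
clock: 14.1
tcp_pos: [0.4626, -0.1573, 0.1376]
orientation: [-0.001, -0.079, 0.997, 0.001]
wrist_force: [0.3, -0.1, 3.1]
finger_gap: 0.0232
```

Emit:
arm_command([
  [1,0,0,-5,0],
  [1,0,0,-15,0],
  [1,0,0,-30,0],
  [1,0,0,-50,0],
  [1,0,0,-75,0],
  [1,0,0,-95,0],
  [1,0,0,-100,0],
  [1,0,0,-100,0],
])

```text
clock: 14.9
tcp_pos: [0.4638, -0.1578, 0.2384]
orientation: [0.0, -0.079, 0.997, -0.0]
wrist_force: [-0.3, -0.9, -2.4]
finger_gap: 0.0231
```

```bash
python3 - <<'E'
from h import *
s=show();T=s["tcp_pos"]-[0,0,.1032];print("tip px",proj("scene",T));print("to seat+100",to([.5497,.2084,.2282]))
p,d=env.read_camera("scene"); cv2.imwrite("pics/s4.png",p)
cv2.imwrite("pics/c5.png",cv2.resize(p[110:250,230:400],(800,659),interpolation=cv2.INTER_CUBIC)[40:640])
E
```

```text
t 14.9 tcp [ 0.4638 -0.1578  0.2384] xyaw -170.98942838796242 F [-0.2908 -0.8718 -2.4102] gap 0.023133681788178092 zt [ 0.0005 -0.0002 -1.    ]
tip px (np.float64(334.9865287876137), np.float64(157.63220547169294))
to seat+100 [-142.2  348.3   10.1]
```

View pics/c5.png

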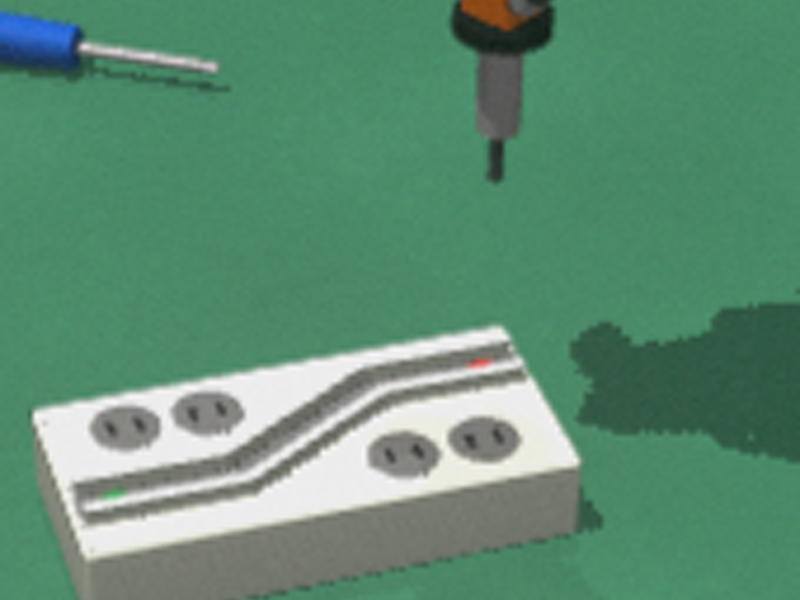

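Seam: no brass stands up any more, with the green dot at (112,495) and the red dot at (480,362). The tip at crop (495,180) shows the same residual as before, so the stylus has not slipped. I'll carry it back.

Emit:
arm_command([
  [1,-5,12,0,0],
  [1,-15,37,0,0],
  [1,-30,73,0,0],
  [1,-46,112,0,0],
  [1,-62,152,0,0],
  [1,-78,192,0,0],
  [1,-95,232,0,0],
  [1,-111,272,0,0],
  [1,-126,308,0,0],
  [1,-136,333,0,0],
  [1,-141,345,5,0],
  [1,-142.2,348.3,10,0],
])

```text
clock: 16.15
tcp_pos: [0.5489, 0.2101, 0.2264]
orientation: [-0.001, -0.08, 0.997, -0.0]
wrist_force: [0.6, -0.9, -1.4]
finger_gap: 0.023
```

Emit:
arm_command([
  [1,0,0,0,0],
  [1,0,0,0,0],
  [1,0,0,0,0],
])

```text
clock: 16.45
tcp_pos: [0.5496, 0.2072, 0.2282]
orientation: [-0.0, -0.078, 0.997, -0.0]
wrist_force: [-0.3, -0.0, -1.5]
finger_gap: 0.0231
```

```bash
python3 - <<'E'
from h import *
s=show();print(to([.5497,.2084,.1295]))
p,d=env.read_camera("scene");q,dt=env.read_camera("top"); 
a=cv2.resize(p[180:340,370:530],(400,400),interpolation=cv2.INTER_CUBIC);b=cv2.resize(q[205:335,325:455],(400,400),interpolation=cv2.INTER_CUBIC)
cv2.imwrite("pics/c6.png",np.hstack([a,b]))
E
```

```text
t 16.45 tcp [0.5496 0.2072 0.2282] xyaw -171.0928069693707 F [-0.2901 -0.0348 -1.4844] gap 0.02310072749921427 zt [-0.     -0.0001 -1.    ]
[-0.3  1.2 98.7]
```

View pics/c6.png

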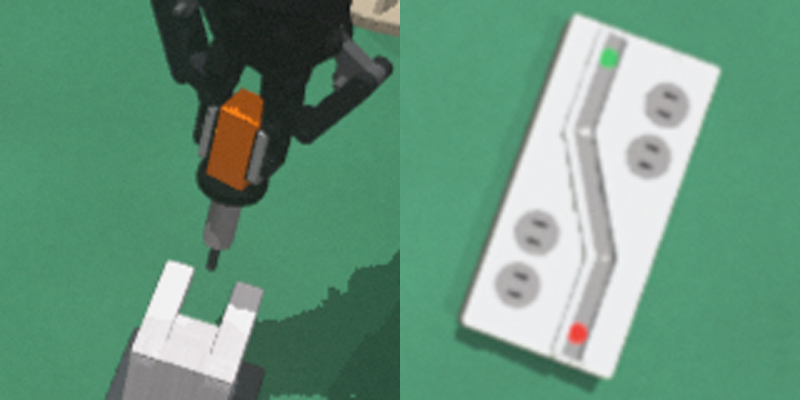

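Right view: the seam is clear grey from green to red, so all four catches are flush. Left view: the stylus is over the fork exactly as it was after lifting. I'll lower it.

Emit:
arm_command([
  [1,0,0.5,15,0],
  [1,0,0.5,40,0],
  [1,0,0.5,65,0],
  [1,0,0.5,85,0],
  [1,0,0.5,93,0],
  [1,0,0.5,96,0],
  [1,0,0.5,97,0],
  [1,0,0.5,97,0],
  [1,0,0.5,97,0],
])

```text
clock: 17.45
tcp_pos: [0.5504, 0.2091, 0.1322]
orientation: [0.001, -0.078, 0.997, 0.0]
wrist_force: [-0.8, -0.3, -1.4]
finger_gap: 0.0232
```

Emit:
arm_command([
  [1,0,0,1,0],
  [1,0,0,1.5,0],
  [1,0,0,1.5,0],
  [1,0,0,1.5,0],
])

```text
clock: 17.85
tcp_pos: [0.5496, 0.209, 0.1295]
orientation: [0.0, -0.079, 0.997, 0.0]
wrist_force: [-0.0, 0.4, -1.3]
finger_gap: 0.0236
```

Emit:
arm_command([
  [1,0,0,0.5,0],
  [1,0,0,0.8,0],
  [1,0,0,0.8,0],
  [1,0,0,0.8,0],
])

```text
clock: 18.25
tcp_pos: [0.5496, 0.2089, 0.1287]
orientation: [-0.0, -0.079, 0.997, 0.0]
wrist_force: [0.2, -0.1, -2.0]
finger_gap: 0.0232
```

Emit:
arm_command([
  [1,0,0,0.5,0],
  [1,0,0,0.8,0],
  [1,0,0,0.8,0],
  [1,0,0,0.8,0],
])

```text
clock: 18.65
tcp_pos: [0.5497, 0.209, 0.1282]
orientation: [0.0, -0.079, 0.997, 0.0]
wrist_force: [-1.5, -0.5, 2.2]
finger_gap: 0.023
```

The collar is seated: Fz flipped to +2.2 N. I'll release and retreat straight up.

Emit:
arm_command([
  [0.6,0,0,0,0],
  [0.5,0,0,0,0],
  [0.3,0,0,0,0],
  [0,0,0,0,0],
  [0,0,0,0,0],
  [0,0,0,0,0],
  [0,0,0,0,0],
  [0,0,0,-10,0],
  [0,0,0,-35,0],
  [0,0,0,-70,0],
  [0,0,0,-105,0],
  [0,0,0,-140,0],
])

```text
clock: 19.85
tcp_pos: [0.5494, 0.2089, 0.2701]
orientation: [0.0, -0.079, 0.997, 0.0]
wrist_force: [2.3, 0.2, 0.4]
finger_gap: 0.0853
```

Emit:
arm_command([
  [0,0,0,0,0],
  [0,0,0,0,0],
  [0,0,0,0,0],
  [0,0,0,0,0],
])

```text
clock: 20.25
tcp_pos: [0.5488, 0.2087, 0.2665]
orientation: [-0.001, -0.078, 0.997, -0.0]
wrist_force: [0.3, 0.4, 0.8]
finger_gap: 0.0857
```

```bash
python3 - <<'E'
from h import *
show()
p,d=env.read_camera("scene")
cv2.imwrite("pics/c7.png",cv2.resize(p[180:400,230:510],(764,600),interpolation=cv2.INTER_CUBIC))
E
```

```text
t 20.25 tcp [0.5488 0.2087 0.2665] xyaw -170.99868577552328 F [0.262  0.3876 0.8001] gap 0.08565630089632288 zt [-0.0026 -0.0006 -1.    ]
```

View pics/c7.png

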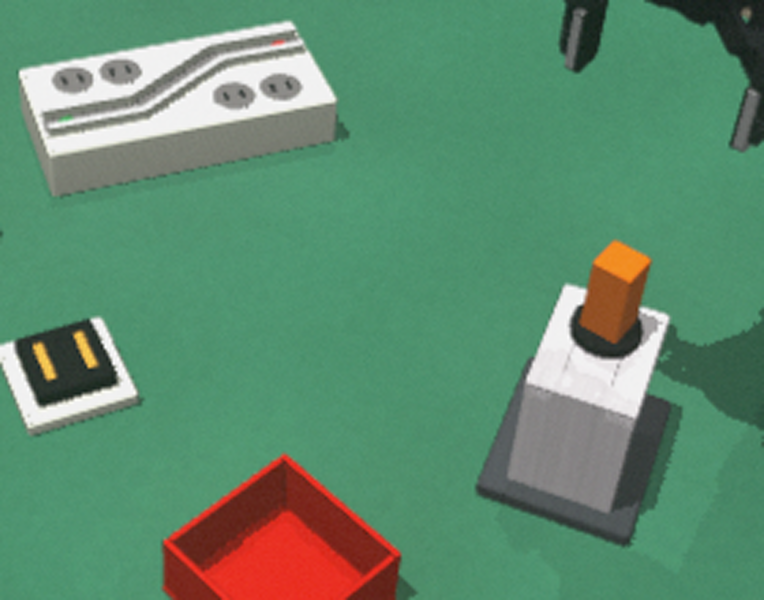

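The stylus hangs upright at (612,300) with its collar on both prongs. The gripper is clear and the bystanders are unmoved.

```bash
python3 -c "
from workcell import env
print(env.hand_in())"
```

```text
the job is handed in; nothing more can be done
None
```

The job is done and handed in at about 20 s on the robot's clock. I gripped the stylus at 80 N and drew it from green to red in one stroke of about 181 mm. It ran at 3 cm/s with the spring pushed in roughly 4–5 mm. I then hung the stylus back in its rest, let go and moved the gripper clear above it.

**Catches:** the top and scene pictures after the stroke show clear grey seam with no brass standing up, so I take all four as flush. I judged this by eye and did not measure the catch heights.

**Forces:** readings at the end of each move stayed under about 5 N in every direction during the stroke. Readings within a move were not recorded.

**Stylus:** after the stroke the tip was within 1 px of its predicted position, so it had not slipped in the grip. The last picture shows it upright with its collar on the prongs.

**Other things on the bench:** the insert and bin look untouched in the last picture. The jar is outside that crop, but the arm never went near it at low height.

**Differences seen:** the stroke ended about 1.5–2 mm past the red dot's centre, still within the dot. No check failed.

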